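# Find the loose clamp bolt of the capsule press and hold its cap open

## Task

One of the three clamp bolts of the capsule press has worked loose. Tap all three bolt heads with the fingers, one after another along the row starting at the end with the black hand knob: the loose one sinks and stays down. Then lift only the loose bolt's hinged cap at least 45 degrees by its round grip and finish while still holding it open there, so that a colleague can tighten the bolt; leave the other caps shut and everything else where it is.

Things in the scene. Friction and masses are not known exactly. Their poses are not given: they have to be found in the camera images.
- press: Capsule press fixed to the table, aluminium base 265 x 340 x 16 mm, yaw within 0.3 rad. Origin on the underside below the middle bolt; x from the cap grips to the hinges (away from the robot), y along the row to the black round hand knob at the +y end. Three steel blocks 54 x 50 mm, tops 56 mm above the table, 90 mm apart along y, each with a bolt in its centre under a hinged cap.
- knob_end (a point): Centre of the black hand knob, 48 mm across, that sticks out of the press's +y end; marks the end to start from. Beside it, along the far side, lies the grey drilled capsule bed, top 38 mm above the table.
- bolt_1_top (a point): Centre of the top of the hexagon bolt head nearest the knob end: steel, 25 mm across its corners, its top 81 mm above the table before tapping, 18 mm proud of its cap through the cap's 32 mm square window. Moves with the bolt.
- bolt_1 (a joint): How far the bolt nearest the knob end has sunk, m; 0 at the start. A tight bolt gives under 2 mm. The loose one (any of the three) slides down 7 mm to its stop under 1.5 N or more and stays down; even then its head is 11 mm proud of the cap. Press with 4 to 6 N to be sure.
- bolt_2_top (a point): Centre of the top of the hexagon bolt head in the middle: steel, 25 mm across its corners, its top 81 mm above the table before tapping, 18 mm proud of its cap through the cap's 32 mm square window. Moves with the bolt.
- bolt_2 (a joint): How far the bolt in the middle has sunk, m; 0 at the start. A tight bolt gives under 2 mm. The loose one (any of the three) slides down 7 mm to its stop under 1.5 N or more and stays down; even then its head is 11 mm proud of the cap. Press with 4 to 6 N to be sure.
- bolt_3_top (a point): Centre of the top of the hexagon bolt head farthest from the knob end: steel, 25 mm across its corners, its top 81 mm above the table before tapping, 18 mm proud of its cap through the cap's 32 mm square window. Moves with the bolt.
- bolt_3 (a joint): How far the bolt farthest from the knob end has sunk, m; 0 at the start. A tight bolt gives under 2 mm. The loose one (any of the three) slides down 7 mm to its stop under 1.5 N or more and stays down; even then its head is 11 mm proud of the cap. Press with 4 to 6 N to be sure.
- cap_1_grip (a point): Centre of the round cross grip of the cap nearest the knob end: aluminium roller 16 mm in diameter, 24 mm long along the press's y, with free flat ends to pinch; axis 60 mm above the table when shut, 60 mm from the bolt's axis on the robot's side, with only the base plate below. A 12 mm wide arm joins it to the cap's window frame, 52 x 52 x 6 mm, whose edge is 34 mm from the roller's axis.
- cap_1_hinge (a point): Point on the hinge axis of the cap nearest the knob end (axis along the press's y), 98 mm from the grip, beyond the bolt, 60 mm above the table.
- cap_1 (a joint): Opening angle of the cap nearest the knob end, rad: 0 shut and level, grows as the grip swings up and away from the robot, stop at 1.4. A spring and its weight pull it shut (1 to 2.5 N at the grip); it falls shut if let go. The roller turns between the pads, so the gripper may keep pointing down.
- cap_2_grip (a point): Centre of the round cross grip of the cap in the middle: aluminium roller 16 mm in diameter, 24 mm long along the press's y, with free flat ends to pinch; axis 60 mm above the table when shut, 60 mm from the bolt's axis on the robot's side, with only the base plate below. A 12 mm wide arm joins it to the cap's window frame, 52 x 52 x 6 mm, whose edge is 34 mm from the roller's axis.
- cap_2_hinge (a point): Point on the hinge axis of the cap in the middle (axis along the press's y), 98 mm from the grip, beyond the bolt, 60 mm above the table.
- cap_2 (a joint): Opening angle of the cap in the middle, rad: 0 shut and level, grows as the grip swings up and away from the robot, stop at 1.4. A spring and its weight pull it shut (1 to 2.5 N at the grip); it falls shut if let go. The roller turns between the pads, so the gripper may keep pointing down.
- cap_3_grip (a point): Centre of the round cross grip of the cap farthest from the knob end: aluminium roller 16 mm in diameter, 24 mm long along the press's y, with free flat ends to pinch; axis 60 mm above the table when shut, 60 mm from the bolt's axis on the robot's side, with only the base plate below. A 12 mm wide arm joins it to the cap's window frame, 52 x 52 x 6 mm, whose edge is 34 mm from the roller's axis.
- cap_3_hinge (a point): Point on the hinge axis of the cap farthest from the knob end (axis along the press's y), 98 mm from the grip, beyond the bolt, 60 mm above the table.
- cap_3 (a joint): Opening angle of the cap farthest from the knob end, rad: 0 shut and level, grows as the grip swings up and away from the robot, stop at 1.4. A spring and its weight pull it shut (1 to 2.5 N at the grip); it falls shut if let go. The roller turns between the pads, so the gripper may keep pointing down.
- mortar: Bystander: white ceramic mortar with pestle, 130 mm across, 65 mm high; origin under its centre.
- bottle: Bystander: amber bottle, 60 mm across, 140 mm high; origin under its centre.
- jar: Bystander: white jar, 68 mm across, 75 mm high; origin under its centre.
- dish: Bystander: flat steel dish, 90 mm across, 18 mm high; origin under its centre.
- spanner: Bystander: steel spanner 150 mm long lying on the table in front of the press, about 130 mm from the row of bolts; origin on its underside.
- washer: Bystander: brass ring 26 mm across, 6 mm high, lying on the base plate between two clamp blocks.
- weight: Bystander: brass balance weight, 28 mm across, 36 mm high, standing on the capsule bed.

How it is judged (in metres and radians):
On the way, in this order (a step that is already met when the one before it is completed fails the run):
1. the bolt at the knob end is tapped with the fingers (over 2 N) (contact force between the fingers and bolt_1 above 2 N), for 0.02 s.
2. then the middle bolt is tapped (contact force between the fingers and bolt_2 above 2 N), for 0.02 s.
3. then the bolt at the other end is tapped (contact force between the fingers and bolt_3 above 2 N), for 0.02 s.
At the end, for the whole second after the job is handed in: The loose bolt (sunk more than 4.5 mm) has its cap held by the fingers (over 0.5 N) more than 0.7 rad open and at rest; the other two caps are shut (under 0.1 rad) and their bolts have not sunk (((value of joint bolt_1 above 0.0045 m and value of joint cap_1 above 0.7 rad and velocity of joint cap_1 between -0.15 and 0.15 rad/s and contact force between the fingers and cap_1 above 0.5 N and value of joint each of cap_2, cap_3 below 0.1 rad and value of joint each of bolt_2, bolt_3 below 0.0035 m) or (value of joint bolt_2 above 0.0045 m and value of joint cap_2 above 0.7 rad and velocity of joint cap_2 between -0.15 and 0.15 rad/s and contact force between the fingers and cap_2 above 0.5 N and value of joint each of cap_1, cap_3 below 0.1 rad and value of joint each of bolt_1, bolt_3 below 0.0035 m) or (value of joint bolt_3 above 0.0045 m and value of joint cap_3 above 0.7 rad and velocity of joint cap_3 between -0.15 and 0.15 rad/s and contact force between the fingers and cap_3 above 0.5 N and value of joint each of cap_1, cap_2 below 0.1 rad and value of joint each of bolt_1, bolt_2 below 0.0035 m))); the arm keeps its last pose, push and grip.
It fails at once if the cap of a bolt that has not sunk is lifted (over 0.3 rad) ((value of joint cap_1 above 0.3 rad and value of joint bolt_1 below 0.0035 m) or (value of joint cap_2 above 0.3 rad and value of joint bolt_2 below 0.0035 m) or (value of joint cap_3 above 0.3 rad and value of joint bolt_3 below 0.0035 m)).
It fails at once if a bystander is moved more than 30 mm (distance of any of mortar, bottle, jar, dish, spanner, washer, weight from where it was at the start of the episode above 0.03 m).
It also fails if it takes over 54 s, if anything falls off the work surface, if the arm or the gripper's body presses on something with over 40 N, if the wrist force passes 120 N, or if a joint passes its speed limit or range.

## Robot

A 6-joint arm with a two-finger parallel gripper is mounted at the origin on the work surface. World frame = base frame: x ahead of the robot, y to its left, z up, the work surface at z = 0. Lengths are in m, angles in degrees, forces in N, time in s.
With the tool pointing down it reaches from about 0.35 to 0.875 m from the base axis. Payload 4.2 kg.
Tool frame: the origin (TCP) lies on the front face of the gripper's body, between the roots of the fingers; the fingertips stand 70 mm ahead of it and the grasp point (between the pads) lies 51 mm ahead of it; z points along the fingers, y is the line along which they close (so a half turn about z gives the same grasp; the last joint's range is limited). The gripper opens to 87 mm and grips with 3 to 60 N. Pads are 19 mm wide; open, the fingers measure 117 mm over their backs; the gripper's body (75 mm by 190 mm) begins 51 mm behind the grasp point.
Start: joints at [14.817, 22.042, 0.453, 0, -68.411, -14.817], TCP at [0.625, 0, 0.292] pointing down, gripper open.
Joint ranges: [-179.83, 179.83], [-69.29, 118.12], [-61.27, 80.66], [-181.25, 117.63], [-171.15, -9.14], [-177.46, 177.46]. Speed limits (degrees/s): [159.86, 159.86, 180, 180, 180, 180].

## Interface

Orientations are given as a 3x3 rotation matrix whose columns are the frame's x, y, z axes.
In Python, from station import r gives the robot as it stands.
- The arm moves only by the shell command python3 -m pendant 'ROWS' [OPENING]. ROWS is JSON, a list of rows, each a list of 2 entries, a list of its own where there are three numbers: the shift along the tool's x, y, z in mm, then the turn, a rotation vector about the tool's x, y, z in rad. A call has 1 to 10 rows; each row is the pose to reach, as a shift and turn from the pose commanded when the call began, along the tool's axes at that moment; what a row does not reach only later rows make up. A row lasts 1/10 s, in which the tool goes at most 50 mm and 8.59 degrees, less where a joint would pass 70% of its speed; a pose out of reach is approached as far as the arm can. A call with a gripper value outside its range is refused whole. OPENING is the opening, from 0 (shut) to 1 (fully open), set as the call begins (- or left out, the last holds). The fingers move at their own pace and stop on an object; the grip force is fixed at half the most. Time passes only in rows, so rows that repeat a pose let the fingers close. It gives the time, the measured TCP pose, the force, the opening and the grip force at its end, in the units of the state.
- r.sense(): the state, without advancing time (a new reading comes with each control period).
- r.capture(name): name is "scene" or "side" or "wrist"; returns a dict with "frame" (384x512x3 uint8, red, green, blue), "vertical_fov" (degrees; the focal length in pixels is half the picture's height over the tangent of half this angle, whatever the lens; pixels are square), "cx", "cy" (the principal point, pixels), "rvec" (rotation vector, rad) and "tvec" (3), from world to camera coordinates, as OpenCV has them. Camera axes: x right, y down, z forward; pixel columns grow to the right and rows downward; lengths in m; the calibration is good to about 2 mm. The wrist camera is an equidistant fisheye: a pixel r from the principal point sees the ray r / f radians off the axis. A picture is of the moment at which its call begins. There is no depth.
- r.finish_job(): hands the job in; it is judged then, once.
The state is a dict: "time_s": time; "joints": joint angles; "joint_velocities": joint speeds; "effort": joint torques, N m; "tcp_pos": TCP position; "ee_rot": TCP orientation; "wrist_force": force on the tool from outside, world axes, zero at the start; "moment": the same for the moment, N m; "gripper_width": opening from 0.0 (shut) to 1.0 (fully open); "gripper_force": force on a finger pad.
Only numpy, scipy, OpenCV 4.12 (cv2) and the standard library are available. Lean on these libraries where they do the work, as an engineer would, in place of code of your own. Each camera call takes 0.05 s, during which the arm holds its last target. There are 200 camera calls.

## Working session

There is one attempt and no reset: what is moved stays moved. The work goes in short steps, Python scripts to look and compute and a shell command to move; the robot and the scene stay as the last step left them, time stands still between calls to the robot, and variables do not carry over. Pictures are saved under pics/ and viewed, at most 10 in all, crops included, and the job is handed in when it is done.

```bash
mkdir -p pics; cat > h.py <<'E'
import cv2,numpy as np
from station import r
def cap(n,f=None):
    c=r.capture(n)
    if f: cv2.imwrite('pics/'+f,c['frame'][:,:,::-1])
    np.save('pics/'+(f or n)+'.npy',c,allow_pickle=True)
    return c
def ray(c,u,v,fish=False):
    f=192/np.tan(np.radians(c['vertical_fov'])/2)
    x,y=(u-c['cx'])/f,(v-c['cy'])/f
    if fish:
        t=np.hypot(x,y); d=np.array([x/t*np.sin(t),y/t*np.sin(t),np.cos(t)]) if t>1e-9 else np.array([0,0,1.])
    else: d=np.array([x,y,1.])
    R=cv2.Rodrigues(np.array(c['rvec'],float))[0]; t=np.array(c['tvec'],float).ravel()
    d=R.T@d; return -R.T@t, d/np.linalg.norm(d)
def onz(c,u,v,z,fish=False):
    o,d=ray(c,u,v,fish); return o+d*(z-o[2])/d[2]
def tri(*rays):
    A=sum(np.eye(3)-np.outer(d,d) for o,d in rays); b=sum((np.eye(3)-np.outer(d,d))@o for o,d in rays)
    return np.linalg.solve(A,b)
E
python3 - <<'E'
from h import *
a=[cap(n,n+'1.png') for n in('scene','side','wrist')]
s=r.sense(); print(s['tcp_pos'],s['ee_rot'],s['wrist_force'],s['time_s'])
for c in a: print(c['vertical_fov'],c['cx'],c['cy'],ray(c,c['cx'],c['cy'])) 
E
```

```text
[6.24666523e-01 3.50027039e-05 2.91417271e-01] [[-1.12100690e-04 -9.99998660e-01 -1.63323945e-03]
 [-9.99999988e-01  1.12271832e-04 -1.04695384e-04]
 [ 1.04878610e-04  1.63322769e-03 -9.99998661e-01]] [ 0.23231175  0.15577592 -0.04945114] 0.15
56.14370233268589 255.26068449244312 190.7513003803193 (array([ 1.22701722, -0.09498874,  1.04683151]), array([-0.58007896,  0.09784613, -0.80866219]))
51.932432197946184 250.92198030856002 187.54370955274356 (array([ 0.06018971, -0.65165648,  0.99293983]), array([ 0.41302352,  0.54087637, -0.73271026]))
65.70646984690485 256.4190575212148 190.40159167388782 (array([ 0.62627729, -0.07856143,  0.3836994 ]), array([-0.00109905,  0.2883314 , -0.95753005]))
```

View pics/scene1.png

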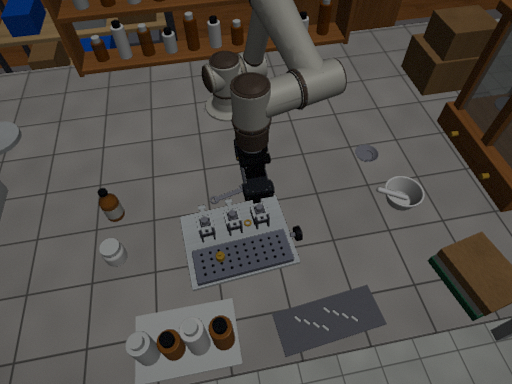

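View pics/side1.png

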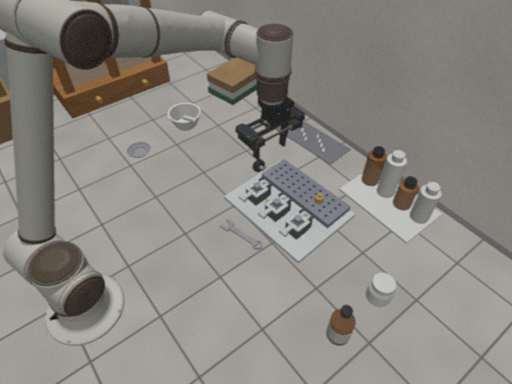

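View pics/wrist1.png

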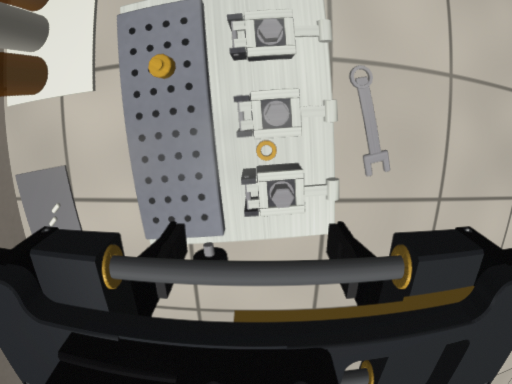

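The wrist view shows the bolt heads at about (281,193), (275,113) and (271,32), with the grips at (332,189), (329,111) and (325,31). The knob is at (210,250), so bolt 1 is the lowest in the picture. The scene view has the caps around (207,226), (233,220) and (259,214). I'll enlarge these for triangulation.

```bash
python3 - <<'E'
from h import *
L=lambda n:cv2.imread(f'pics/{n}1.png')
w=cv2.resize(L('wrist')[5:215,225:345],None,fx=2.8,fy=2.8,interpolation=2)
s=cv2.resize(L('scene')[197:247,190:275],None,fx=5,fy=5,interpolation=2)
d=cv2.resize(L('side')[170:245,235:320],None,fx=4.5,fy=4.5,interpolation=2)
o=np.zeros((600,800,3),np.uint8)
o[:588,:336]=w; o[:250,345:345+425]=s; o[255:255+d.shape[0],345:345+d.shape[1]]=d
cv2.imwrite('pics/comb.png',o)
W=np.load('pics/wrist1.png.npy',allow_pickle=True).item()
for p in[(281,193),(275,113),(271,32)]: print(onz(W,*p,.081,True))
for p in[(332,189),(329,111),(325,31)]: print(onz(W,*p,.060,True))
E
```

```text
[0.59966402 0.01552535 0.081     ]
[ 0.6071087  -0.06890744  0.081     ]
[ 0.61117948 -0.15284804  0.081     ]
[0.53815895 0.01733841 0.06      ]
[ 0.54615757 -0.07198083  0.06      ]
[ 0.55109439 -0.16213272  0.06      ]
```

View pics/comb.png

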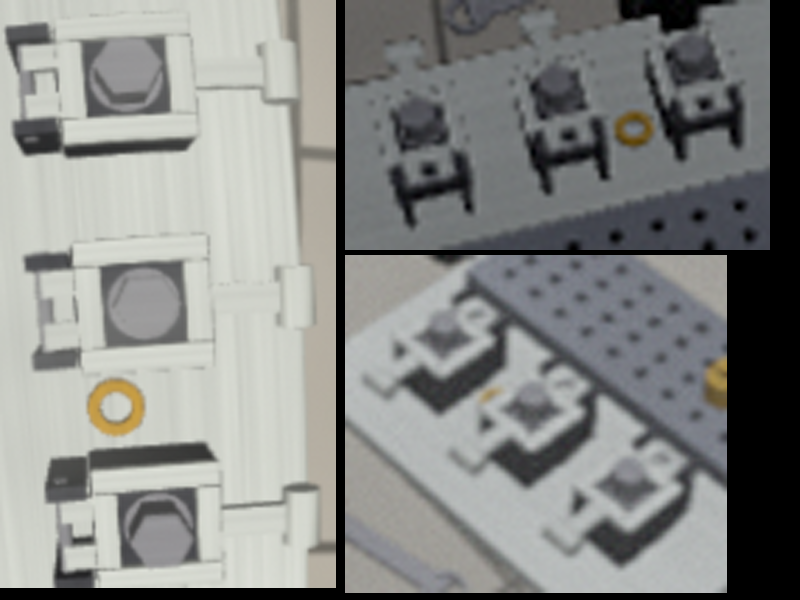

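Combined crop: in wrist pixels the bolt tops are at (282.5,198.6), (276.4,113.2) and (270.4,28.6), and the grips at (332.9,188.9), (331,110.7) and (325,30.4). The scene and side crops give the same items.

```bash
python3 - <<'E'
from h import *
W,S,D=[np.load(f'pics/{n}1.png.npy',allow_pickle=True).item() for n in('wrist','scene','side')]
B=[((282.5,198.6),(260,207),(257.4,186.2)),((276.4,113.2),(233,213.4),(277.4,201.8)),((270.4,28.6),(204.6,220),(297.9,219.1))]
G=[((332.9,188.9),None,(242.8,198.2)),((331,110.7),(229,201.4),(262.3,215.6)),((325,30.4),(202.4,207),(283.2,233.3))]
P=[]
for X,z in((B,.081),(G,.063)):
  for w,s,d in X:
    rs=[ray(W,*w,True),ray(D,*d)]+([ray(S,*s)] if s else [])
    print(tri(*rs).round(4),onz(W,*w,z,True).round(4),onz(D,*d,z).round(4)); P.append(onz(W,*w,z,True))
P=np.array(P)
print(np.diff(P,axis=0)); d=P[0]-P[2]; print(np.degrees(np.arctan2(-d[0],d[1])),np.linalg.norm(d[:2]))
E
```

```text
[0.5976 0.0233 0.0736] [0.5979 0.0218 0.081 ] [0.5941 0.0136 0.081 ]
[ 0.6053 -0.0675  0.0745] [ 0.6057 -0.0687  0.081 ] [ 0.6023 -0.0749  0.081 ]
[ 0.611  -0.1576  0.074 ] [ 0.6118 -0.1565  0.081 ] [ 0.6068 -0.163   0.081 ]
[0.5375 0.0165 0.0605] [0.5379 0.0163 0.063 ] [0.5364 0.0141 0.063 ]
[ 0.5437 -0.0718  0.0569] [ 0.5446 -0.0725  0.063 ] [ 0.5414 -0.0779  0.063 ]
[ 0.5505 -0.1618  0.0589] [ 0.5518 -0.1621  0.063 ] [ 0.5485 -0.1664  0.063 ]
[[ 0.00779852 -0.09055288  0.        ]
 [ 0.00607461 -0.08780329  0.        ]
 [-0.07386376  0.17285126 -0.018     ]
 [ 0.00674304 -0.08879864  0.        ]
 [ 0.00713471 -0.08959115  0.        ]]
4.44769664530366 0.1788949027375726
```

```bash
python3 -m pendant '[[[-22,27,100],[0,0,1.493]],[[-22,27,100],[0,0,1.493]],[[-22,27,100],[0,0,1.493]],[[-22,27,100],[0,0,1.493]],[[-22,27,100],[0,0,1.493]],[[-22,27,100],[0,0,1.493]],[[-22,27,100],[0,0,1.493]],[[-22,27,100],[0,0,1.493]],[[-22,27,100],[0,0,1.493]],[[-22,27,100],[0,0,1.493]]]' 0
python3 - <<'E'
from h import *
cap('wrist','w2.png');s=r.sense(); print(s['tcp_pos'],s['ee_rot'],s['wrist_force'],s['gripper_width'])
E
```

```text
time_s: 1.15
tcp_pos: [0.5978, 0.022, 0.1919]
ee_rot: [[-0.997, -0.072, -0.001], [-0.072, 0.997, -0.0], [0.001, -0.0, -1.0]]
wrist_force: [-0.1, -0.7, 0.4]
gripper_width: 0.17
gripper_force: 0.0
[0.59777167 0.02201756 0.19187152] [[-9.97693006e-01 -6.78824744e-02 -7.97212044e-04]
 [-6.78824986e-02  9.97693323e-01  3.41397011e-06]
 [ 7.95141384e-04  5.75228396e-05 -9.99999682e-01]] [ 0.3491797  -0.44788608  0.4969489 ] 0.12382156468964757
```

View pics/w2.png

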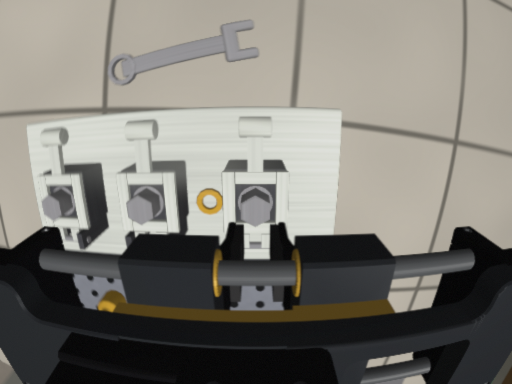

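Bolt tops are now at about (256,209), (145,207) and (60,204), with the grips at (255,127), (142,130) and (54,137). I'll triangulate these against the first wrist view.

```bash
python3 - <<'E'
from h import *
W,V=[np.load(f'pics/{n}.png.npy',allow_pickle=True).item() for n in('wrist1','w2')]
A=[(282.5,198.6),(276.4,113.2),(270.4,28.6),(332.9,188.9),(331,110.7),(325,30.4)]
B=[(256,210),(145.5,207),(60,204),(255,127),(142,130),(54,137)]
for i,(a,b) in enumerate(zip(A,B)):
  z=.081 if i<3 else .063
  print(tri(ray(W,*a,True),ray(V,*b,True)).round(4),onz(V,*b,z,True).round(4))
s=r.sense();print(s['wrist_force'],s['tcp_pos'],s['gripper_width'])
E
```

```text
[0.5975 0.0225 0.0782] [0.5962 0.0221 0.081 ]
[ 0.6052 -0.0678  0.0678] [ 0.6005 -0.0622  0.081 ]
[ 0.6118 -0.1602  0.0633] [ 0.6052 -0.1452  0.081 ]
[0.5377 0.017  0.0616] [0.5378 0.0172 0.063 ]
[ 0.5441 -0.0722  0.0597] [ 0.5439 -0.0707  0.063 ]
[ 0.5508 -0.1632  0.0584] [ 0.5503 -0.1594  0.063 ]
[ 0.3491797  -0.44788608  0.4969489 ] [0.59777167 0.02201756 0.19187152] 0.12382156468964757
```

```bash
python3 -m pendant '[[[0,0,20],[0,0,0]],[[0,0,34],[0,0,0]],[[0,0,37],[0,0,0]],[[0,0,38],[0,0,0]],[[0,0,39],[0,0,0]],[[0,0,39],[0,0,0]]]'
```

```text
time_s: 1.8
tcp_pos: [0.5983, 0.0221, 0.1539]
ee_rot: [[-0.997, -0.078, 0.001], [-0.078, 0.997, 0.0], [-0.001, 0.0, -1.0]]
wrist_force: [-0.4, 0.3, -0.1]
gripper_width: 0.002
gripper_force: 0.0
```

```bash
python3 -m pendant '[[[0,0,1],[0,0,0]],[[0,0,2],[0,0,0]],[[0,0,2],[0,0,0]]]'
```

```text
time_s: 2.1
tcp_pos: [0.5979, 0.022, 0.1513]
ee_rot: [[-0.997, -0.078, 0.0], [-0.078, 0.997, 0.0], [-0.0, 0.0, -1.0]]
wrist_force: [0.2, 0.1, -0.4]
gripper_width: 0.008
gripper_force: 0.0
```

```bash
python3 -m pendant '[[[0,0,1],[0,0,0]],[[0,0,1],[0,0,0]]]'; python3 -m pendant '[[[0,0,1],[0,0,0]],[[0,0,1],[0,0,0]]]'
```

```text
time_s: 2.3
tcp_pos: [0.598, 0.0221, 0.1507]
ee_rot: [[-0.997, -0.078, 0.0], [-0.078, 0.997, -0.0], [-0.0, -0.0, -1.0]]
wrist_force: [-1.1, 0.1, 3.9]
gripper_width: 0.003
gripper_force: 1.3
time_s: 2.5
tcp_pos: [0.5981, 0.0221, 0.1506]
ee_rot: [[-0.997, -0.078, 0.001], [-0.078, 0.997, -0.0], [-0.001, -0.0, -1.0]]
wrist_force: [-2.7, 0.6, 7.5]
gripper_width: 0.004
gripper_force: 3.7
```

Bolt 1 held firm: 7.5 N with no travel. Next is the middle bolt.

```bash
python3 -m pendant '[[[0,0,-20],[0,0,0]],[[0,-30,-25],[0,0,0]],[[0,-60,-25],[0,0,0]],[[0,-90,-25],[0,0,0]],[[0,-90,-15],[0,0,0]],[[0,-90,-5],[0,0,0]],[[0,-90,-3],[0,0,0]],[[0,-90,-2],[0,0,0]],[[0,-90,-1],[0,0,0]],[[0,-90,-1],[0,0,0]]]'
```

```text
time_s: 3.5
tcp_pos: [0.6048, -0.0671, 0.1507]
ee_rot: [[-0.997, -0.079, -0.0], [-0.079, 0.997, -0.0], [0.0, 0.0, -1.0]]
wrist_force: [-2.0, -0.5, 1.9]
gripper_width: 0.009
gripper_force: 1.6
```

```bash
python3 -m pendant '[[[0,0,1],[0,0,0]],[[0,0,1],[0,0,0]]]'; python3 -m pendant '[[[0,0,1],[0,0,0]],[[0,0,1],[0,0,0]]]'
```

```text
time_s: 3.7
tcp_pos: [0.6048, -0.0671, 0.1506]
ee_rot: [[-0.997, -0.079, 0.0], [-0.079, 0.997, 0.0], [-0.0, 0.0, -1.0]]
wrist_force: [-4.5, 1.0, 8.1]
gripper_width: 0.005
gripper_force: 3.8
time_s: 3.9
tcp_pos: [0.6049, -0.0671, 0.1505]
ee_rot: [[-0.997, -0.079, 0.001], [-0.079, 0.997, -0.0], [-0.001, -0.0, -1.0]]
wrist_force: [-5.5, 1.9, 11.2]
gripper_width: 0.006
gripper_force: 5.8
```

The middle bolt held firm too.

```bash
python3 -m pendant '[[[0,0,-20],[0,0,0]],[[0,-30,-25],[0,0,0]],[[0,-60,-25],[0,0,0]],[[0,-90,-25],[0,0,0]],[[0,-90,-15],[0,0,0]],[[0,-90,-5],[0,0,0]],[[0,-90,-3],[0,0,0]],[[0,-90,-2],[0,0,0]],[[0,-90,-1],[0,0,0]],[[0,-90,-1],[0,0,0]]]'; python3 -m pendant '[[[0,0,1],[0,0,0]],[[0,0,1],[0,0,0]]]'
```

```text
time_s: 4.9
tcp_pos: [0.6121, -0.1567, 0.1494]
ee_rot: [[-0.997, -0.079, 0.0], [-0.079, 0.997, 0.0], [-0.0, 0.0, -1.0]]
wrist_force: [-0.1, 0.1, -0.3]
gripper_width: 0.003
gripper_force: 0.0
time_s: 5.1
tcp_pos: [0.6123, -0.1572, 0.1486]
ee_rot: [[-0.997, -0.078, 0.001], [-0.078, 0.997, 0.0], [-0.001, -0.0, -1.0]]
wrist_force: [0.0, 0.1, 0.5]
gripper_width: 0.003
gripper_force: 0.4
```

Bolt 3 is giving way, so I'll press it down to its stop.

```bash
python3 -m pendant '[[[0,0,1],[0,0,0]],[[0,0,2],[0,0,0]],[[0,0,3],[0,0,0]],[[0,0,4],[0,0,0]],[[0,0,5],[0,0,0]],[[0,0,5],[0,0,0]]]'; python3 -m pendant '[[[0,0,1],[0,0,0]],[[0,0,1.5],[0,0,0]],[[0,0,1.5],[0,0,0]]]'
```

```text
time_s: 5.7
tcp_pos: [0.6123, -0.1574, 0.144]
ee_rot: [[-0.997, -0.078, 0.001], [-0.078, 0.997, -0.0], [-0.001, -0.0, -1.0]]
wrist_force: [-0.4, 1.8, 4.5]
gripper_width: 0.002
gripper_force: 2.3
time_s: 6.0
tcp_pos: [0.6123, -0.1575, 0.1438]
ee_rot: [[-0.997, -0.078, 0.001], [-0.078, 0.997, -0.001], [-0.001, -0.001, -1.0]]
wrist_force: [-1.9, 2.8, 10.1]
gripper_width: 0.003
gripper_force: 5.1
```

Bolt 3 sank 6.9 mm, so it is the loose one. I'll rise, move over grip 3 and open partly.

```bash
python3 -m pendant '[[[0,0,-30],[0,0,0]],[[15,0,-45],[0,0,0]],[[40,0,-45],[0,0,0]],[[61,0,-45],[0,0,0]],[[61,0,-45],[0,0,0]],[[61,0,-45],[0,0,0]],[[61,0,-45],[0,0,0]]]' 0.6
python3 - <<'E'
from h import *
cap('wrist','w3.png');s=r.sense(); print(s['tcp_pos'],s['gripper_width'],s['wrist_force'])
E
```

```text
time_s: 6.7
tcp_pos: [0.5518, -0.1623, 0.1865]
ee_rot: [[-0.997, -0.078, 0.0], [-0.078, 0.997, -0.0], [-0.0, -0.0, -1.0]]
wrist_force: [0.2, 0.8, -0.1]
gripper_width: 0.543
gripper_force: 0.0
[ 0.55188832 -0.16218663  0.18647814] 0.5651533971754534 [0.64264035 1.08454002 0.05770546]
```

View pics/w3.png

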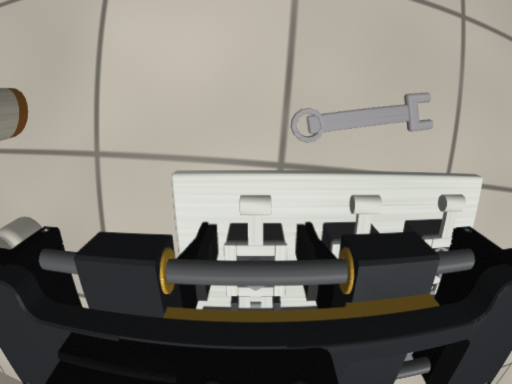

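Roller 3 is centred at about (255.5,205) between the fingers. The jar at (20,232) and bottle at (10,113) are off to the left, so I'll check clearances before descending.

```bash
python3 - <<'E'
from h import *
V,S,D=[np.load(f'pics/{n}.png.npy',allow_pickle=True).item() for n in('w3','scene1','side1')]
print(onz(V,255.5,205,.066,True), onz(V,255.5,205,.06,True))
for n,a,b,z in(('bottle',(103,191),(348,311),.14),('jar',(109,243),(383,281),.075)):
  print(n,onz(S,*a,z),onz(D,*b,z),tri(ray(S,*a),ray(D,*b)))
E
```

```text
[ 0.54995142 -0.16259564  0.066     ] [ 0.55208105 -0.16244902  0.06      ]
bottle [ 0.48347942 -0.45389826  0.14      ] [ 0.48292438 -0.46309447  0.14      ] [ 0.48268454 -0.45877318  0.13697764]
jar [ 0.63536739 -0.44995744  0.075     ] [ 0.64860942 -0.44697639  0.075     ] [ 0.64176867 -0.44781498  0.08459515]
```

```bash
python3 -m pendant '[[[1,0,25],[0,0,0]],[[1,0,50],[0,0,0]],[[1,0,65],[0,0,0]],[[1,0,75],[0,0,0]],[[1,0,75],[0,0,0]]]' && python3 -m pendant '[[[0,0,0],[0,0,0]],[[0,0,0],[0,0,0]],[[0,0,0],[0,0,0]],[[0,0,0],[0,0,0]],[[0,0,0],[0,0,0]],[[0,0,0],[0,0,0]]]' 0
```

```text
time_s: 7.25
tcp_pos: [0.5499, -0.1622, 0.1101]
ee_rot: [[-0.997, -0.078, -0.003], [-0.078, 0.997, 0.0], [0.003, 0.0, -1.0]]
wrist_force: [0.4, 0.6, -0.1]
gripper_width: 0.599
gripper_force: 0.0
time_s: 7.85
tcp_pos: [0.5505, -0.1633, 0.1124]
ee_rot: [[-0.997, -0.078, 0.001], [-0.078, 0.997, -0.001], [-0.001, -0.002, -1.0]]
wrist_force: [0.1, -4.2, 0.1]
gripper_width: 0.268
gripper_force: 30.0
```

It's gripped: 23 mm wide at 30 N. Next I'll swing it along the 98 mm arc, up and away from the robot (tool -z and -x).

```bash
python3 -m pendant '[[[0,0,-8],[0,0,0]],[[-1.5,0,-17],[0,0,0]],[[-3.3,0,-25],[0,0,0]],[[-6,0,-33.5],[0,0,0]],[[-9,0,-41.5],[0,0,0]],[[-13,0,-49],[0,0,0]],[[-13,0,-49],[0,0,0]]]'
```

```text
time_s: 8.55
tcp_pos: [0.5629, -0.1623, 0.161]
ee_rot: [[-0.997, -0.077, -0.001], [-0.077, 0.997, -0.001], [0.001, -0.001, -1.0]]
wrist_force: [0.9, -7.5, -2.9]
gripper_width: 0.267
gripper_force: 30.0
```

```bash
python3 -m pendant '[[[-4.6,-0.5,-7],[0,0,0]],[[-10,-1,-14],[0,0,0]],[[-15.5,-1.5,-20],[0,0,0]],[[-22,-1.5,-26],[0,0,0]],[[-28.5,-1.5,-31],[0,0,0]],[[-28.5,-1.5,-31],[0,0,0]],[[-28.5,-1.5,-31],[0,0,0]],[[-28.5,-1.5,-31],[0,0,0]],[[-28.5,-1.5,-31],[0,0,0]]]'
python3 - <<'E'
from h import *
a=cap('scene','s4.png')['frame'];b=cap('side','d4.png')['frame']
f=lambda i,x,y:cv2.resize(i[y:y+110,x:x+130],None,fx=3,fy=3,interpolation=2)
cv2.imwrite('pics/c4.png',np.hstack([f(a,165,150),f(b,215,140)])[:,:,::-1])
s=r.sense(); print(s['tcp_pos'],s['gripper_width'],s['wrist_force'])
E
```

```text
time_s: 9.45
tcp_pos: [0.5916, -0.1603, 0.1925]
ee_rot: [[-0.997, -0.078, 0.0], [-0.078, 0.997, 0.0], [-0.0, 0.0, -1.0]]
wrist_force: [-5.0, -0.1, 1.6]
gripper_width: 0.27
gripper_force: 30.0
[ 0.591653   -0.16026271  0.19257102] 0.26990425913898036 [-5.50838322  0.12529008  2.08011381]
```

View pics/c4.png

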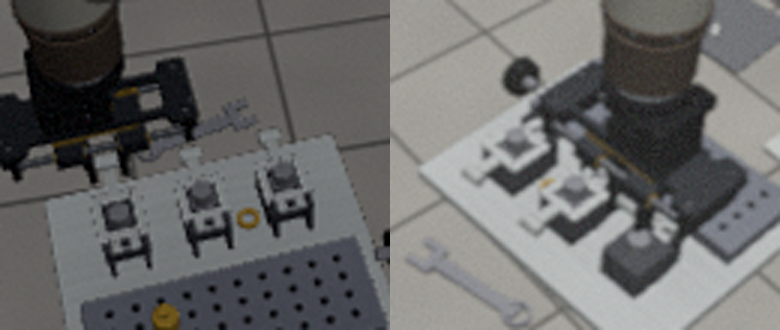

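The side crop shows block 3 uncovered, with its cap raised between the fingers at about (650,205). Caps 1 and 2 are shut, and the washer, weight and spanner are where they were. The grip has risen 80 mm on the 98 mm arc, which is about 55 degrees, so I'm handing in.

```bash
python3 -c "
from station import r
print(r.finish_job())"
```

```text
the job is handed in; nothing more can be done
None
```

I tapped all three bolts in order from the knob end; the one farthest from the knob (bolt 3) was loose and sank about 7 mm, and I handed in holding its cap about 55° open with the other two caps shut (no verdict came back).

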